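Trace the lid seam with a spring-tipped probe

TASK

Check the seam in the lid of the blue instrument case with the orange spring-tipped probe that lies on the desk. First lay the probe in the slanted grey rest, tip down, and let go, so that you can take it again by its tail; then hold it upright and run its tip slowly (about 2 cm/s) along the whole seam from the green dot to the red dot, pressing lightly all the way; the lid is not level, so feel its height as you go. Finally lay the probe back in the rest, tip down, and let go, without pushing the roll of tape, the black power adapter or the red screwdriver about.

Things in the scene. Friction and masses are not known exactly. Their poses are not given: they have to be found in the camera images.
- probe: Orange probe, about 80 g: square barrel 16 x 16 x 115 mm (heavy dark steel front 35 mm; balances about 27 mm behind its front end), steel nose 18 mm long and 8 mm wide, thin spring plunger with a 5 mm brass ball tip; 152 mm overall. Origin: on its lower face (8 mm below the axis) at the barrel's front end. +x runs along it to the tip, the tail is at x = -115 mm; z up as it lies on the desk.
- probe_tip (a point): End of the brass ball tip, on the axis, 37 mm beyond the shoulder when unpressed. The plunger gives way up to 5 mm: it starts to move at 0.8 N and needs 0.8 N more per mm.
- probe_shoulder (a point): Centre of the front end of the square barrel, on the axis.
- case: Blue instrument case fixed on the desk; its metal lid is 98 x 158 mm (x, y). Origin: centre of the underside, z up. The seam is a dark groove in the lid, 8 mm wide, 6 mm deep, with closed ends: from seam_green along -y to seam_corner1, along +x to seam_corner2, along -y to seam_red. Keep the push below 15 N and the probe below 0.1 m/s while it touches the case.
- seam_green (a point): Start of the seam's centre line, 11 mm before the groove's closed end by the green dot: case x = -12, y = +48 mm. Fixed to the case, 42 mm above the desk: the height that the seam floor has at y = +72 mm. From there the lid rises evenly toward the red end by an amount that no reading shows: 0 to 45 mm per metre (up to 6 mm at the red end).
- seam_corner1 (a point): First corner of the seam's centre line: case x = -12, y = 0 mm. Fixed to the case 42 mm above the desk; the true seam floor is 0 to 3.3 mm higher.
- seam_corner2 (a point): Second corner of the seam's centre line: case x = 12, y = 0 mm. Fixed to the case 42 mm above the desk; the true seam floor is 0 to 3.3 mm higher.
- seam_red (a point): End of the seam's centre line, 11 mm before the groove's closed end by the red dot: case x = 12, y = -48 mm. Fixed to the case 42 mm above the desk; the true seam floor is 0 to 5.5 mm higher.
- rest: Grey rest on a dark steel foot 110 x 70 mm, fixed. Origin: centre of the foot's underside, z up. Its trough slants at 45 degrees: the probe in it points from its tail, up at -x, to its tip, down at +x: along (0.707, 0, -0.707) in the rest's frame. It is 20 mm wide with flared lips up to 22 mm above the probe's axis and holds the front 64 mm of the barrel; the tail half stands free.
- rest_seat (a point): Where the probe's shoulder centre lies when it is home in the rest; 30 mm ahead (+x) of and 45 mm above the rest's origin. Two stops with a 13.6 mm gap catch the shoulder there; the nose goes between them. Draw the probe back off them before lifting it out, else it drags and turns in the grip.
- rest_tip (a point): Where the probe's tip lies when it is home in the rest, 37 mm farther down the slant.
- tape: Roll of black tape, 59 mm wide, 19 mm high, lying flat; a bystander, to be left within 30 mm of where it was. Origin: centre of its underside.
- red_screwdriver: Small red screwdriver, 127 mm long, 16 mm thick; a bystander, to be left within 30 mm of where it was. Origin: centre of its underside.
- adapter: Black power adapter brick, 60 x 148 x 40 mm, lying flat; a bystander, to be left within 30 mm of where it was. Origin: centre of its underside.
There are look-alikes about, which are no part of the job. Leave any yellow look-alike of the rest alone.

How it is judged (in metres and radians):
On the way, in this order (a step that is already met when the one before it is completed fails the run):
1. the probe lies in the slanted rest, tip down, released (distance between probe_shoulder and rest_seat below 0.01 m and distance between probe_tip and rest_tip below 0.01 m and contact force between the fingers and probe below 0.05 N and linear speed of probe below 0.02 m/s), for 0.2 s.
2. the tip presses on the seam floor at the green end, the probe within 0.35 rad of upright (x of probe_tip in the frame of case between -0.0165 and -0.0075 m and y of probe_tip in the frame of case between 0.0435 and 0.0525 m and contact force between probe and case above 0.5 N and angle between probe's own x axis and vertical above 2.79 rad), for 0.05 s.
3. the tip presses on the seam floor a quarter of the way along the first run, the probe within 0.35 rad of upright (x of probe_tip in the frame of case between -0.0165 and -0.0075 m and y of probe_tip in the frame of case between 0.0275 and 0.0365 m and contact force between probe and case above 0.5 N and angle between probe's own x axis and vertical above 2.79 rad), for 0.05 s.
4. the tip presses on the seam floor half-way along the first run, the probe within 0.35 rad of upright (x of probe_tip in the frame of case between -0.0165 and -0.0075 m and y of probe_tip in the frame of case between 0.0115 and 0.0205 m and contact force between probe and case above 0.5 N and angle between probe's own x axis and vertical above 2.79 rad), for 0.05 s.
5. the tip presses on the seam floor at the first corner, the probe within 0.35 rad of upright (x of probe_tip in the frame of case between -0.0165 and -0.0075 m and y of probe_tip in the frame of case between -0.0025 and 0.0065 m and contact force between probe and case above 0.5 N and angle between probe's own x axis and vertical above 2.79 rad), for 0.05 s.
6. the tip presses on the seam floor in the cross run, the probe within 0.35 rad of upright (x of probe_tip in the frame of case between -0.0045 and 0.0045 m and y of probe_tip in the frame of case between -0.0045 and 0.0045 m and contact force between probe and case above 0.5 N and angle between probe's own x axis and vertical above 2.79 rad), for 0.05 s.
7. the tip presses on the seam floor at the second corner, the probe within 0.35 rad of upright (x of probe_tip in the frame of case between 0.0075 and 0.0165 m and y of probe_tip in the frame of case between -0.0065 and 0.0025 m and contact force between probe and case above 0.5 N and angle between probe's own x axis and vertical above 2.79 rad), for 0.05 s.
8. the tip presses on the seam floor along the last run, the probe within 0.35 rad of upright (x of probe_tip in the frame of case between 0.0075 and 0.0165 m and y of probe_tip in the frame of case between -0.0205 and -0.0115 m and contact force between probe and case above 0.5 N and angle between probe's own x axis and vertical above 2.79 rad), for 0.05 s.
9. the tip presses on the seam floor further along the last run, the probe within 0.35 rad of upright (x of probe_tip in the frame of case between 0.0075 and 0.0165 m and y of probe_tip in the frame of case between -0.0365 and -0.0275 m and contact force between probe and case above 0.5 N and angle between probe's own x axis and vertical above 2.79 rad), for 0.05 s.
10. the tip presses on the seam floor at the red end, the probe within 0.35 rad of upright (x of probe_tip in the frame of case between 0.0075 and 0.0165 m and y of probe_tip in the frame of case between -0.0525 and -0.0435 m and contact force between probe and case above 0.5 N and angle between probe's own x axis and vertical above 2.79 rad), for 0.05 s.
At the end, for the whole second after the job is handed in: The probe lies in the slanted rest, tip down, released and still: its shoulder within 10 mm of rest_seat and its tip within 10 mm of rest_tip (all of step 1); the robot touches nothing.
It fails at once if the probe is pressed on the case with more than 15 N (contact force between probe and case above 15 N).
It fails at once if the probe moves faster than 0.1 m/s while it touches the case (contact force between probe and case above 0.5 N and linear speed of probe above 0.1 m/s).
It fails at once if the tape is pushed more than 30 mm away (distance of tape from where it was at the start of the episode above 0.03 m).
It fails at once if the adapter is pushed more than 30 mm away (distance of adapter from where it was at the start of the episode above 0.03 m).
It fails at once if the red screwdriver is pushed more than 30 mm away (distance of red_screwdriver from where it was at the start of the episode above 0.03 m).
It also fails if it takes over 72 s, if anything falls off the work surface, if the arm or the gripper's body presses on something with over 40 N, if the wrist force passes 120 N, or if a joint passes its speed limit or range.

ROBOT

A 6-joint arm with a two-finger parallel gripper is mounted at the origin on a cart in front of the work surface, level with it; the furniture and walls round the work are solid. World frame = base frame: x ahead of the robot, y to its left, z up, the work surface at z = 0. Lengths are in mm, angles in rad, forces in N, time in s.
With the tool pointing down it reaches from about 250 to 725 mm from the base axis. Payload 9.7 kg.
Tool frame: the origin (TCP) lies on the front face of the gripper's body, between the roots of the fingers; the fingertips stand 73 mm ahead of it and the grasp point (between the pads) lies 54 mm ahead of it; z points along the fingers, y is the line along which they close (so a half turn about z gives the same grasp; the last joint's range is limited). The gripper opens to 85 mm and grips with 20 to 120 N. Pads are 22 mm wide; open, the fingers measure 114 mm over their backs; the gripper's body (76 mm by 85 mm) begins 54 mm behind the grasp point. The pads swing forward as they close: fully open they stand 13 mm farther back than shut.
Start: joints at [1.184, 0.087, 0.176, 1.66, 0, 1.571], TCP at [207.472, 509.365, 303.884] pointing down, gripper open.
Joint ranges: [-3.13, 3.13], [-0.85, 1.81], [-1.15, 1.24], [-2.2, 2.28], [-1.44, 1.52], [-3.14, 3.14]. Speed limits (rad/s): [2.22, 2.22, 2.57, 3.14, 3.14, 3.14].

INTERFACE

Orientations are given as a rotation vector (axis times angle).
In Python, from rig import manip gives the robot as it stands.
- The arm moves only by the tool arm_command, never from a script. Its argument "rows" is a list of rows, each a list of 5 numbers: the opening, from -1 (shut) to 1 (fully open), then the shift along the tool's x, y, z scaled (see below), then the turn about the tool's z scaled (see below). A call has 1 to 20 rows; each row is the pose to reach, as a shift and turn from the pose commanded when the call began, along the tool's axes at that moment, turning the shorter way round; what a row does not reach only later rows make up. The controller multiplies each number of a shift by 200 mm and each number of a turn by 180 degrees. A row lasts 1/8 s, in which the tool goes at most 62.5 mm and 10.7 degrees, less where a joint would pass 70% of its speed; a pose out of reach is approached as far as the arm can. A call with a number of a shift or a turn outside -1 to 1 is refused whole. A call with a gripper value outside its range is refused whole. The fingers move at their own pace and stop on an object; "squeeze" is the grip in N (left out, the last holds). Time passes only in rows, so rows that repeat a pose let the fingers close. It gives the time, the measured TCP pose, the force, the opening and the grip force at its end, in the units of the state.
- manip.read_state(): the state, without advancing time (a new reading comes with each control period).
- manip.grab_frame(name): name is "scene" or "side" or "wrist"; returns a dict with "frame" (420x560x3 uint8, blue, green, red), "range_z" (420x560 float32, mm along the optical axis (not along the pixel's ray), 0 where there is no reading), "mtx" (3x3 intrinsics, pixels), "extrinsics" (4x4, takes a point from camera to world coordinates). Camera axes: x right, y up, looking along -z (the intrinsics and any distortion apply to the point x, -y, -z); pixel columns grow to the right and rows downward; lengths in mm; the calibration is good to about 2 mm. A picture is of the moment at which its call begins.
- manip.job_done(): hands the job in; it is judged then, once.
The state is a dict: "time_s": time; "joint_pos": joint angles; "qd": joint speeds; "joint_torque": joint torques, N m; "tool_pos": TCP position; "orientation": TCP orientation; "force": force on the tool from outside, world axes, zero at the start; "torque": the same for the moment, N m; "gripper_width": opening from 0.0 (shut) to 1.0 (fully open); "grasp_force": force on a finger pad.
Only numpy, scipy, OpenCV 4.12 (cv2) and the standard library are available. Lean on these libraries where they do the work, as an engineer would, in place of code of your own. Each camera call takes 0.05 s, during which the arm holds its last target. There are 200 camera calls.

## Working session

There is one attempt and no reset: what is moved stays moved. The work goes in short steps, Python scripts to look and compute and a tool call to move; the robot and the scene stay as the last step left them, time stands still between calls to the robot, and variables do not carry over. Pictures are saved under pics/ and viewed, at most 10 in all, crops included, and the job is handed in when it is done.

Besides the shell and the picture viewer there is one more tool, called as name(argument=value, ...) on one line, values as JSON. arm_command: Moves the arm, as the interface text tells. Shifts and turns lie within -1 to 1; 1 stands for 200 mm of shift or 180 degrees of turn. Its arguments: {"type":"object","properties":{"rows":{"type":"array","items":{"type":"array","items":{"type":"number"}}},"squeeze":{"type":"number"}},"required":["rows"]}

```bash
ls; mkdir -p pics; cat > h.py <<'E'
import numpy as np, cv2
from rig import manip
from scipy.spatial.transform import Rotation as R
def grab(n):
    d=manip.grab_frame(n); np.savez(f'{n}.npz',**d); return d
def pts(d):
    z=d['range_z'];K=d['mtx'];h,w=z.shape
    u,v=np.meshgrid(np.arange(w),np.arange(h))
    x=(u-K[0,2])/K[0,0]*z; y=(v-K[1,2])/K[1,1]*z
    P=np.stack([x,-y,-z],-1); T=d['extrinsics']
    return P@T[:3,:3].T+T[:3,3]
def ray(d,u,v,h):
    K=d['mtx'];T=d['extrinsics']
    r=T[:3,:3]@np.array([(u-K[0,2])/K[0,0],-(v-K[1,2])/K[1,1],-1]); o=T[:3,3]
    return o+r*(h-o[2])/r[2]
E
python3 - <<'E'
from h import *
s=manip.read_state();print(s)
for n in('scene','side'):
    d=grab(n);print(d.keys(),d['mtx'],d['extrinsics'].round(3));cv2.imwrite(f'pics/{n}0.png',d['frame'])
E
```

```text
pics
{'time_s': 0.0, 'joint_pos': array([1.18397998e+00, 8.74344285e-02, 1.75128103e-01, 1.65977288e+00,
       2.42252030e-05, 1.57078228e+00]), 'qd': array([-0.00014746,  0.00051698,  0.00031626, -0.00089769, -0.00095814,
        0.0014758 ]), 'joint_torque': array([ 6.87361080e-04, -5.20387387e+01,  4.64802039e+01,  1.64934515e-02,
        4.48575236e-05,  1.28112586e-05]), 'tool_pos': array([207.42983504, 509.24612315, 303.19400078]), 'orientation': array([-6.03754945e-01, -3.08275556e+00,  1.97008874e-03]), 'force': array([ 0.2109386 , -0.52201212, -0.31428773]), 'torque': array([ 0.00682213, -0.05222217,  0.00890451]), 'grasp_force': 0.0, 'gripper_width': 1.00311503592265}
dict_keys(['frame', 'range_z', 'mtx', 'extrinsics']) [[530.04253529   0.         276.69314647]
 [  0.         530.04253529 205.41198398]
 [  0.           0.           1.        ]] [[ 8.53000e-01  3.22000e-01 -4.11000e-01  3.73500e+01]
 [-5.21000e-01  5.57000e-01 -6.47000e-01 -7.01594e+02]
 [ 2.00000e-02  7.66000e-01  6.43000e-01  8.50463e+02]
 [ 0.00000e+00  0.00000e+00  0.00000e+00  1.00000e+00]]
dict_keys(['frame', 'range_z', 'mtx', 'extrinsics']) [[453.05620673   0.         289.55248218]
 [  0.         453.05620673 217.52205582]
 [  0.           0.           1.        ]] [[ 9.970000e-01 -2.800000e-02  7.400000e-02  6.017520e+02]
 [ 7.900000e-02  4.100000e-01 -9.090000e-01 -1.050137e+03]
 [-5.000000e-03  9.120000e-01  4.110000e-01  5.953890e+02]
 [ 0.000000e+00  0.000000e+00  0.000000e+00  1.000000e+00]]
```

View pics/scene0.png

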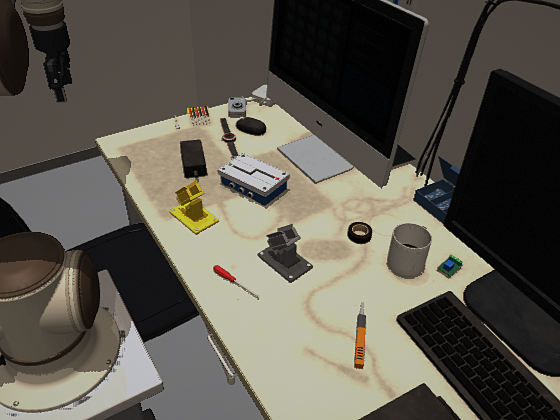

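View pics/side0.png

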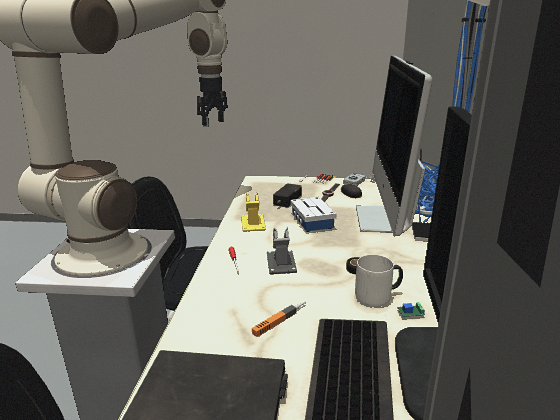

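The scene view shows the orange probe at (360,335), tip up at (362,304). The grey rest is at (286,252), the case at (254,178) and the yellow decoy at (192,205). The tape is at (360,232), the screwdriver at (235,280) and the adapter at (193,158). The side view agrees.

```bash
python3 - <<'E'
from h import *
d=dict(np.load('scene.npz'));P=pts(d);f=d['frame'];hsv=cv2.cvtColor(f,cv2.COLOR_BGR2HSV)
v,u=np.mgrid[:420,:560]
def box(m,a,b,c,e): return m&(u>=a)&(u<=b)&(v>=c)&(v<=e)
desk=box(P[...,2]>-1e9,300,345,330,380); print('desk z',np.median(P[desk],0))
def rect(name,m):
    Q=P[m];r=cv2.minAreaRect(Q[:,:2].astype(np.float32));print(name,len(Q),r,'z',np.percentile(Q[:,2],[2,50,90,98]).round(1))
pr=box((P[...,2]>5)&(P[...,2]<40),345,375,298,375);rect('probe',pr)
org=box((hsv[...,0]<18)&(hsv[...,1]>170)&(hsv[...,2]>120)&(P[...,2]>4),345,375,298,375);rect('orange',org)
rect('rest all',box((P[...,2]>3)&(P[...,2]<150),254,318,220,285))
rect('rest foot',box((P[...,2]>3)&(P[...,2]<15),254,318,220,285))
rect('rest high',box((P[...,2]>20)&(P[...,2]<150),254,318,220,285))
rect('case',box((P[...,2]>35)&(P[...,2]<70),212,294,148,208))
rect('tape',box((P[...,2]>8)&(P[...,2]<40),340,376,216,248))
rect('adapter',box((P[...,2]>25)&(P[...,2]<60),175,212,135,182))
rect('driver',box((P[...,2]>5)&(P[...,2]<30),208,262,260,302))
rect('yellow',box((hsv[...,0]>20)&(hsv[...,0]<35)&(hsv[...,1]>200)&(P[...,2]>3),165,220,175,235))
big=np.hstack([cv2.resize(f[142:212,210:300],None,fx=4.4,fy=4.4,interpolation=2),cv2.resize(f[215:285,250:340],None,fx=4.4,fy=4.4,interpolation=2)])
cv2.imwrite('pics/crop.png',big)
s=dict(np.load('side.npz'));fs=s['frame']
b2=np.hstack([cv2.resize(fs[190:240,280:350],None,fx=5.6,fy=5.6),cv2.resize(fs[220:280,255:325],None,fx=5.6,fy=4.667)])
cv2.imwrite('pics/crop2.png',np.vstack([cv2.resize(big,(800,310)),cv2.resize(b2,(800,286))]))
E
```

```text
desk z [ 4.27547439e+02 -2.60574709e+02  3.89275275e-01]
probe 511 ((513.031982421875, -259.42803955078125), (151.38613891601562, 29.20880699157715), 56.34067153930664) z [ 6.4 15.9 18.2 19.6]
orange 264 ((284.6268615722656, -483.71990966796875), (658.7522583007812, 22.503843307495117), 43.33960723876953) z [13.5 16.5 18.5 19.7]
rest all 1839 ((513.4261474609375, 7.93890380859375), (209.40011596679688, 149.2180938720703), 56.676177978515625) z [ 3.3 10.7 83.9 96.4]
rest foot 1003 ((513.4261474609375, 7.93890380859375), (209.40011596679688, 149.2180938720703), 56.676177978515625) z [ 3.1  7.9 10.4 12.3]
rest high 805 ((489.49798583984375, -12.558952331542969), (43.533348083496094, 70.70842742919922), 12.532751083374023) z [22.4 67.8 91.9 99.8]
case 1712 ((565.421630859375, 248.8193359375), (104.87062072753906, 164.14849853515625), 20.99102783203125) z [38.4 50.6 54.4 56.1]
tape 327 ((689.7794799804688, -35.979515075683594), (61.486087799072266, 53.8723030090332), 51.88157653808594) z [ 8.7 17.8 20.3 21.9]
adapter 672 ((470.2767639160156, 408.6957702636719), (148.15370178222656, 59.15623092651367), 70.92897033691406) z [26.5 40.2 42.6 43.6]
driver 213 ((372.46563720703125, -23.11563491821289), (29.4534912109375, 122.90322875976562), 14.572042465209961) z [ 5.7 12.6 16.2 17.6]
yellow 941 ((243.63275146484375, -224.04757690429688), (1034.9820556640625, 105.9535140991211), 72.48251342773438) z [ 5.7 40.7 88.8 99. ]
```

View pics/crop2.png

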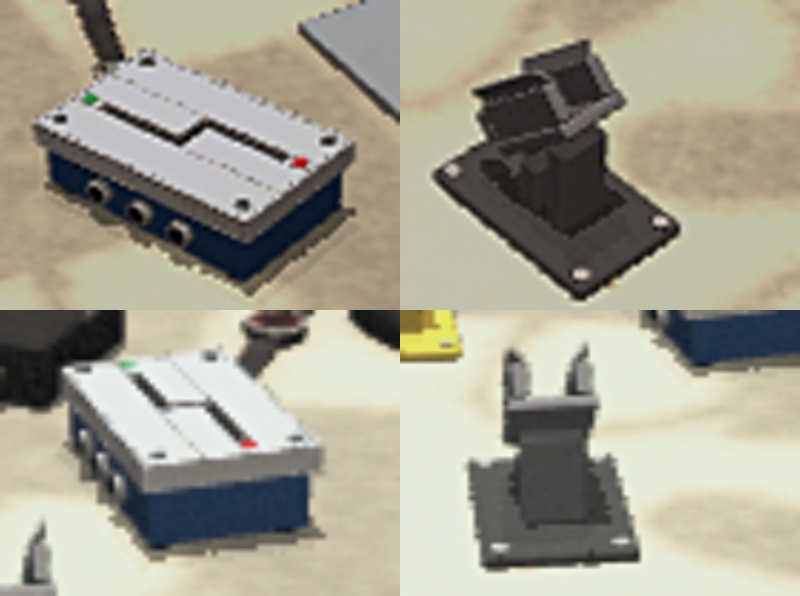

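The crops show the lid groove from the green dot (top left) to the red dot (lower right), and the rest with its trough opening. I'll get the rest's axes and the probe's ends from the point data.

```bash
python3 - <<'E'
from h import *
d=dict(np.load('scene.npz'));P=pts(d);f=d['frame'];hsv=cv2.cvtColor(f,cv2.COLOR_BGR2HSV)
v,u=np.mgrid[:420,:560]
b=lambda a,c,e,g:(u>=a)&(u<=c)&(v>=e)&(v<=g)
# rest foot: dark pixels largest comp
m=(b(254,318,220,285)&(f.max(-1)<110)&(P[...,2]<16)&(P[...,2]>2)&(abs(P[...,0]-500)<130)&(abs(P[...,1]+15)<90)).astype(np.uint8)
m=cv2.morphologyEx(m,cv2.MORPH_OPEN,np.ones((3,3)))
r=cv2.minAreaRect(P[m>0][:,:2].astype(np.float32));print('foot',r)
Q=P[b(254,318,220,285)&(P[...,2]>18)&(P[...,2]<130)]
for z0 in range(20,110,10):
    q=Q[(Q[:,2]>=z0)&(Q[:,2]<z0+10)];print(z0,len(q),q.mean(0).round(1) if len(q) else'', q.min(0).round(0) if len(q) else '',q.max(0).round(0) if len(q) else '')
for nm,mm in(('green',(hsv[...,0]>45)&(hsv[...,0]<85)&(hsv[...,1]>100)&b(212,294,148,208)),('red',((hsv[...,0]<8)|(hsv[...,0]>172))&(hsv[...,1]>130)&b(212,294,148,208))):
    print(nm,mm.sum(),np.median(P[mm],0),u[mm].mean(),v[mm].mean())
pr=b(345,375,298,375)&(P[...,2]>5)&(P[...,2]<40)
q=P[pr];c=q[:,:2].mean(0);dr=np.linalg.svd(q[:,:2]-c)[2][0];t=(q[:,:2]-c)@dr
print('probe c',c,'dir',dr,t.min(),t.max(),c+dr*t.min(),c+dr*t.max())
og=pr&(hsv[...,1]>150)&(f[...,2]>150);q=P[og];c=q[:,:2].mean(0);print(og.sum(),c,cv2.minAreaRect(q[:,:2].astype(np.float32)))
E
```

```text
foot ((495.03619384765625, -21.364227294921875), (75.09834289550781, 109.67542266845703), 9.939020156860352)
20 58 [488.9 -32.9  24.8] [478. -44.  20.] [510. -14.  30.]
30 80 [487.7 -27.5  35. ] [470. -44.  30.] [510.  12.  40.]
40 79 [484.4 -23.3  45.4] [468. -43.  40.] [510.  14.  50.]
50 112 [487.1 -23.8  56. ] [468. -43.  50.] [512.  26.  60.]
60 96 [483.2  -8.4  65.2] [468. -40.  60.] [508.  25.  70.]
70 117 [489.2 -18.3  75.6] [471. -46.  70.] [514.  16.  80.]
80 165 [494.2 -27.9  84.4] [473. -49.  80.] [518.   6.  90.]
90 84 [493.6 -24.4  94.5] [474. -39.  90.] [513.  -4. 100.]
100 14 [493.2 -22.8 102.5] [476. -32. 101.] [511. -16. 105.]
green 4 [531.15290029 306.22943755  50.88660907] 230.0 163.75
red 6 [600.67793184 188.54798121  54.73728458] 277.0 178.5
probe c [ 503.59836143 -273.9064532 ] dir [-0.65175781 -0.75842716] -93.54139047561559 58.22751271186479 [ 564.5646932  -202.96212205] [ 465.64812528 -318.06778031]
248 [ 494.90352415 -284.83928749] ((515.8499145507812, -260.8179931640625), (150.92454528808594, 15.129570960998535), 49.13478088378906)
```

```bash
cat >> h.py <<'E'
def go(x,y,z,phi,st=None):
    s=manip.read_state() if st is None else st
    p=np.array(s['tool_pos']);M=R.from_rotvec(s['orientation']).as_matrix()
    ph=np.degrees(np.arctan2(M[1,0],M[0,0]))
    d=M.T@(np.array([x,y,z])-p); t=(ph-phi+180)%360-180
    print('now',p.round(1),'phi',ph.round(2),'->',(d/200).round(4),'turn',round(t/180,4),'rows>=',max(np.linalg.norm(d)/62.5,abs(t)/10.7).round(1))
E
python3 -c "
from h import *
go(520,230,300,99.9)"
```

```text
now [207.4 509.3 303.3] phi 157.84 -> [-1.9742 -0.7036  0.0171] turn 0.3219 rows>= 6.7
```

arm_command(rows=[[1,-1,-0.35,0.01,0.16],[1,-1,-0.35,0.01,0.16],[1,-1,-0.35,0.01,0.16],[1,-1,-0.35,0.01,0.16]])

```text
time_s: 0.6
tool_pos: [368.1, 366.9, 301.6]
orientation: [1.358, 2.833, -0.001]
force: [-0.1, 1.0, 0.2]
gripper_width: 1.0
grasp_force: 0.0
```

```bash
python3 -c "
from h import *
go(520,230,300,99.9);d=grab('wrist');print(d['extrinsics'].round(3),d['mtx'])"
```

```text
now [368.1 366.9 301.6] phi 128.78 -> [-1.0092  0.1634  0.0083] turn 0.1604 rows>= 3.3
[[ 7.80000e-01 -6.04000e-01 -1.65000e-01  3.26595e+02]
 [ 6.26000e-01  7.52000e-01  2.07000e-01  4.18195e+02]
 [-2.00000e-03 -2.65000e-01  9.64000e-01  3.71639e+02]
 [ 0.00000e+00  0.00000e+00  0.00000e+00  1.00000e+00]] [[311.10185065   0.         281.09595729]
 [  0.         311.10185065 214.38022388]
 [  0.           0.           1.        ]]
```

arm_command(rows=[[1,-1,0.16,0.15,0.16],[1,-1,0.16,0.15,0.16],[1,-1,0.16,0.15,0.16],[1,-1,0.16,0.15,0.16],[1,-1,0.16,0.15,0.16]])

```text
time_s: 1.27
tool_pos: [517.3, 233.5, 271.2]
orientation: [-2.014, -2.41, 0.002]
force: [-0.3, 0.6, -0.0]
gripper_width: 1.001
grasp_force: 0.0
```

```bash
python3 -c "
from h import *
d=grab('wrist');np.savez('w_case.npz',**d);cv2.imwrite('pics/wcase.png',d['frame'])
go(500,-60,270,99.9)
s=manip.read_state();print(s['joint_pos'])"
```

```text
now [516.7 234.3 271.7] phi 100.28 -> [-1.433  -0.3448  0.0086] turn 0.0021 rows>= 4.7
[4.25551826e-01 1.19604040e-01 1.48955236e-01 1.60092635e+00
 3.83462728e-04 1.81698625e+00]
```

View pics/wcase.png

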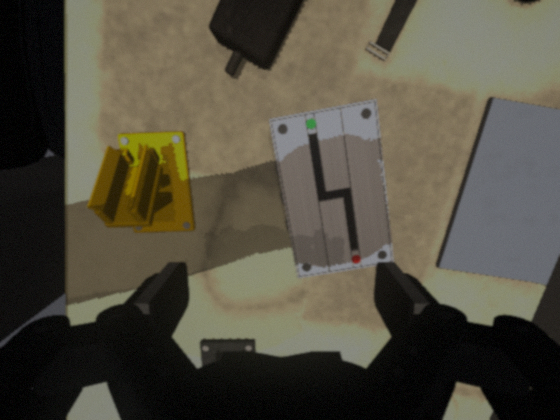

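The wrist view shows the case with the green dot at (311,124), the red dot at (356,259) and the whole groove between them. The rest foot just shows at (228,350). Next I look at the rest from above.

arm_command(rows=[[1,-1,-0.3,0,0],[1,-1,-0.3,0,0],[1,-1,-0.3,0,0],[1,-1,-0.3,0,0],[1,-1,-0.3,0,0]])

```text
time_s: 1.95
tool_pos: [493.0, 26.6, 272.6]
orientation: [2.014, 2.41, 0.002]
force: [0.3, 0.5, -0.2]
gripper_width: 0.999
grasp_force: 0.0
```

```bash
python3 -c "
from h import *
d=grab('wrist');np.savez('w_rest.npz',**d);cv2.imwrite('pics/wrest.png',d['frame'])
go(515,-260,200,49.3)"
```

```text
now [493.2  27.4 272.5] phi 100.29 -> [-1.4335 -0.1501  0.3619] turn 0.2833 rows>= 4.8
```

View pics/wrest.png

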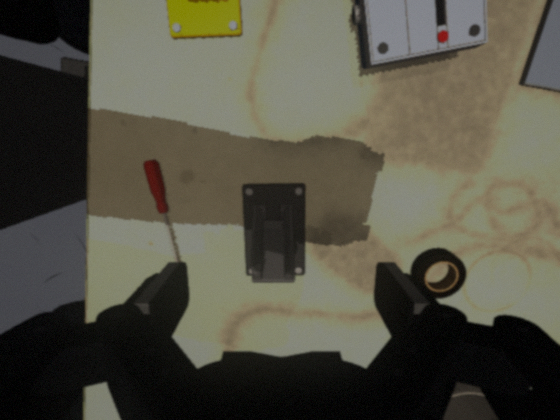

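The rest is seen from above: foot screws at (249,191), (301,191), (300,271) and (249,272), with the trough along the image's vertical. The tape is at (438,272) and the screwdriver at (160,205). On to the probe.

arm_command(rows=[[1,-0.75,-0.08,0.15,0.14],[1,-0.75,-0.08,0.15,0.14],[1,-0.75,-0.08,0.15,0.14],[1,-0.75,-0.08,0.15,0.14]])

```text
time_s: 2.5
tool_pos: [504.8, -123.7, 241.2]
orientation: [-2.491, -1.912, 0.001]
force: [-0.0, -0.2, 0.5]
gripper_width: 0.999
grasp_force: 0.0
```

```bash
python3 - <<'E'
from h import *
go(515,-260,220,49.3)
# case
d=dict(np.load('w_case.npz'));P=pts(d);f=d['frame'];g=f.max(-1)
v,u=np.mgrid[:420,:560]
lid=(P[...,2]>40)&(P[...,2]<75)&(u>255)&(u<405)&(v>90)&(v<290)
Q=P[lid];r=cv2.minAreaRect(Q[:,:2].astype(np.float32));print('lid',r)
A=np.c_[Q[:,:2],np.ones(len(Q))];k=np.linalg.lstsq(A,Q[:,2],rcond=None)[0];print('plane',k)
seam=((g<60)&(u>300)&(u<365)&(v>128)&(v<254)&lid).astype(np.uint8)
n,l,st,c=cv2.connectedComponentsWithStats(seam);i=1+st[1:,4].argmax();print(st[i],c[i])
ys,xs=np.nonzero(l==i)
# run1: rows above cross; run2 rows below
for lo,hi in((135,185),(202,250)):
    for y in range(lo,hi+1,16):
        x=xs[ys==y]; print(y,x.min() if len(x) else None,x.max() if len(x) else None)
d2=dict(np.load('w_rest.npz'));P=pts(d2)
for uv in((249,191),(301,191),(300,271),(249,272),(274,231)):print(uv,P[uv[1],uv[0]].round(1),ray(d2,*uv,8.5).round(1))
m=(d2['frame'].max(-1)<75)&(u>235)&(u<312)&(v>170)&(v<290)
Q=P[m&(P[...,2]<14)&(P[...,2]>4)];print('foot',cv2.minAreaRect(Q[:,:2].astype(np.float32)),np.median(Q[:,2]))
for v0 in range(186,286,8): print(v0,[tuple(P[v0,x].round(0).astype(int)) for x in(258,266,274,282,290)])
E
```

```text
now [ 504.8 -123.7  241.2] phi 75.02 -> [-0.6449  0.2256  0.1057] turn 0.1429 rows>= 2.4
lid ((566.197509765625, 248.11424255371094), (98.429443359375, 158.32656860351562), 20.390405654907227)
plane [ 1.35181096e-02 -3.79652192e-02  5.23353433e+01]
[ 309  134   49  116 1159] [332.97497843 192.01811907]
135 309 315
151 311 318
167 313 321
183 316 323
202 344 351
218 347 353
234 349 356
250 None None
(249, 191) [458.7  21.1   8.6] [458.7  21.1   8.5]
(301, 191) [514.4  31.5  10.1] [514.5  31.2   8.5]
(300, 271) [531.6 -61.6  10.6] [531.9 -62.6   8.5]
(249, 272) [473.2 -74.6   8.1] [473.2 -74.4   8.5]
(274, 231) [491.9  -5.6  49.8] [493.4 -19.3   8.5]
foot ((493.9630126953125, -19.268943786621094), (69.65847778320312, 108.06009674072266), 11.360435485839844) 8.133580150470152
186 [(np.int64(467), np.int64(28), np.int64(7)), (np.int64(476), np.int64(30), np.int64(8)), (np.int64(485), np.int64(31), np.int64(8)), (np.int64(493), np.int64(33), np.int64(7)), (np.int64(502), np.int64(34), np.int64(8))]
194 [(np.int64(469), np.int64(20), np.int64(9)), (np.int64(477), np.int64(21), np.int64(8))
[... 1978 characters left out ...]
(np.int64(482), np.int64(-23), np.int64(99)), (np.int64(490), np.int64(-33), np.int64(75)), (np.int64(497), np.int64(-31), np.int64(75)), (np.int64(504), np.int64(-30), np.int64(75)), (np.int64(509), np.int64(-16), np.int64(102))]
274 [(np.int64(483), np.int64(-31), np.int64(97)), (np.int64(491), np.int64(-38), np.int64(81)), (np.int64(498), np.int64(-37), np.int64(81)), (np.int64(505), np.int64(-35), np.int64(81)), (np.int64(510), np.int64(-26), np.int64(97))]
282 [(np.int64(485), np.int64(-46), np.int64(82)), (np.int64(492), np.int64(-45), np.int64(82)), (np.int64(499), np.int64(-45), np.int64(81)), (np.int64(507), np.int64(-43), np.int64(81)), (np.int64(514), np.int64(-42), np.int64(80))]
```

arm_command(rows=[[1,-0.645,0.225,0.1,0.143],[1,-0.645,0.225,0.1,0.143],[1,-0.645,0.225,0.1,0.143],[1,-0.645,0.225,0.1,0.143]])

```text
time_s: 3.0
tool_pos: [515.4, -259.1, 221.7]
orientation: [-2.853, -1.313, 0.0]
force: [0.0, 0.0, -0.3]
gripper_width: 0.999
grasp_force: 0.0
```

```bash
python3 - <<'E'
from h import *
d=grab('wrist');np.savez('w_probe.npz',**d);P=pts(d);f=d['frame'];cv2.imwrite('pics/wprobe.png',f)
m=(P[...,2]>6)&(P[...,2]<30)&(abs(P[...,0]-515)<75)&(abs(P[...,1]+260)<85)
n,l,st,c=cv2.connectedComponentsWithStats(m.astype(np.uint8));i=1+st[1:,4].argmax();print(st[i])
Q=P[l==i];r=cv2.minAreaRect(Q[:,:2].astype(np.float32));print(r,np.percentile(Q[:,2],[5,50,95]))
b=Q[Q[:,2]>13.5];c=b[:,:2].mean(0);e=np.linalg.svd(b[:,:2]-c,full_matrices=False)[2][0]
if e[1]<0:e=-e
t=(Q[:,:2]-c)@e;w=(b[:,:2]-c)@np.array([-e[1],e[0]])
mid=np.percentile(w,[2,98]).mean();c=c+mid*np.array([-e[1],e[0]])
print('ang',np.degrees(np.arctan2(e[1],e[0])),'tail',c+e*t.min(),'tip',c+e*t.max(),'L',np.ptp(t))
ct=c+e*t.min(); gp=ct+e*23; print('grip',gp)
go(*gp,54+150,np.degrees(np.arctan2(e[1],e[0])))
# groove check
d=dict(np.load('w_case.npz'))
C=np.array([566.2,248.1]);a=np.radians(20.4);Rc=np.array([[np.cos(a),-np.sin(a)],[np.sin(a),np.cos(a)]])
for uv in((312,135),(314.5,151),(317,167),(319.5,183),(347.5,202),(350,218),(352.5,234)):
    p=ray(d,*uv,49)[:2];print(uv,Rc.T@(p-C))
E
```

```text
[ 274  118   18  162 2361]
((517.199951171875, -260.5042419433594), (150.98095703125, 16.712247848510742), 49.109256744384766) [10.04009208 15.94305572 17.23455315]
ang 49.431022488008914 tail [ 467.82076409 -317.58766495] tip [ 566.00780999 -202.9052635 ] L 150.9726769504963
grip [ 482.77911352 -300.1163232 ]
now [ 515.4 -258.5  222. ] phi 49.53 -> [-0.2642  0.0108  0.09  ] turn 0.0006 rows>= 0.9
(312, 135) [-12.8373061   58.07772793]
(314.5, 151) [-12.73227541  43.52343383]
(317, 167) [-12.62439988  28.57492516]
(319.5, 183) [-12.51356235  13.21596562]
(347.5, 202) [11.3533032  -9.84184162]
(350, 218) [ 11.80687954 -26.21753451]
(352.5, 234) [ 12.27347791 -43.06336798]
```

arm_command(rows=[[1,-0.264,0.01,0.4,0],[1,-0.264,0.01,0.73,0],[1,-0.264,0.01,0.73,0],[1,-0.264,0.01,0.73,0],[-1,-0.264,0.01,0.73,0],[-1,-0.264,0.01,0.73,0],[-1,-0.264,0.01,0.73,0],[-1,-0.264,0.01,0.73,0],[-1,-0.264,0.01,0.73,0],[-1,-0.264,0.01,0.73,0]], squeeze=40)

```text
time_s: 4.3
tool_pos: [482.2, -301.8, 76.8]
orientation: [2.854, 1.31, 0.002]
force: [-0.7, 1.4, 5.5]
gripper_width: 0.174
grasp_force: 40.6
```

arm_command(rows=[[-1,0,0,-0.2,0],[-1,0,0,-0.5,0],[-1,0,0,-0.8,0],[-1,0,0,-0.8,0]])

```text
time_s: 4.8
tool_pos: [483.0, -302.5, 241.3]
orientation: [2.849, 1.307, 0.007]
force: [0.7, -0.5, -1.6]
gripper_width: 0.176
grasp_force: 39.8
```

```bash
python3 - <<'E'
from h import *
d=grab('wrist');P=pts(d);e=grab('side');f=e['frame']
s=manip.read_state();print(s['tool_pos'],s['force'],s['gripper_width'])
cv2.imwrite('pics/lift.png',np.hstack([cv2.resize(d['frame'],(400,300)),cv2.resize(f[180:360,180:420],(400,300))]))
# probe in tool frame from wrist depth
M=R.from_rotvec(s['orientation']).as_matrix();q=(P-s['tool_pos'])@M
m=(abs(q[...,1])<7)&(q[...,2]>15)&(q[...,2]<200)&(q[...,0]>-30)&(q[...,0]<170)&(P[...,2]>25)
Q=q[m]
for x in range(-30,170,10):
    k=(Q[:,0]>=x)&(Q[:,0]<x+10)
    if k.sum()>3: print(x+5,k.sum(),np.percentile(Q[k,2],[5,50,95]).round(1),np.median(Q[k,1]).round(1))
E
```

```text
[ 481.88741814 -301.75896907  235.97086111] [-0.58960948 -0.35661564 -0.33179494] 0.17011881740919646
-25 32 [55.3 55.9 56.8] 0.0
-15 481 [39.9 55.3 56.5] 0.5
-5 717 [23.7 54.9 56.2] -1.8
5 789 [24.5 54.8 56.2] -1.7
15 766 [33.1 55.2 56.7] -1.2
25 610 [54.5 55.5 56.7] 0.7
35 645 [54.6 55.5 56.7] 0.7
45 690 [54.5 55.6 56.7] 0.7
55 730 [54.5 55.5 56.7] 0.8
65 806 [54.5 55.6 56.7] 0.8
75 857 [54.4 55.6 56.8] 0.5
85 905 [54.5 55.6 56.8] 0.5
95 600 [55.  59.1 61.9] 1.7
105 529 [58.9 60.5 62.6] 1.7
115 148 [60.4 61.8 63.3] 1.7
```

View pics/lift.png

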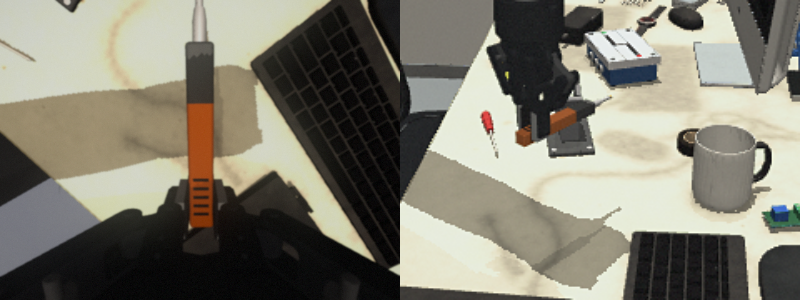

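The probe is held level: its top is 55.5 mm ahead of the TCP and the axis at 63.5 mm, with no sag at 40 N. I'll move toward the rest at the minimum squeeze and see whether it sags.

```bash
python3 - <<'E'
from h import *
# shoulder in tool frame x ~ +92 ; target: shoulder 55mm ahead of trough top edge (rest x=-21) -> rest x=34 ; grip rest x=34-92=-58
ux=np.array([-.1977,.9803]);C=np.array([494.3,-19.2])
g=C-58*ux;print(g);go(*g,230,101.4)
E
```

```text
[505.7666 -76.0574]
now [ 481.9 -301.8  236. ] phi 49.29 -> [ 0.9333 -0.6455  0.0294] turn -0.2895 rows>= 4.9
```

arm_command(rows=[[-1,0.25,-0.16,0,-0.07],[-1,0.5,-0.33,0,-0.15],[-1,0.75,-0.5,0.02,-0.22],[-1,0.933,-0.645,0.03,-0.2895],[-1,0.933,-0.645,0.03,-0.2895],[-1,0.933,-0.645,0.03,-0.2895]], squeeze=20)

```text
time_s: 5.65
tool_pos: [505.1, -75.4, 228.1]
orientation: [-1.988, -2.429, 0.002]
force: [-0.2, -0.1, -1.2]
gripper_width: 0.177
grasp_force: 39.8
```

```bash
cat >> h.py <<'E'
def prof(lo=-40,hi=170,save=None):
    d=grab('wrist');s=manip.read_state();P=pts(d)
    if save:cv2.imwrite(save,d['frame'])
    M=R.from_rotvec(s['orientation']).as_matrix();q=(P-s['tool_pos'])@M
    m=(abs(q[...,1])<7)&(q[...,2]>15)&(q[...,2]<200)&(q[...,0]>lo)&(q[...,0]<hi)
    Q=q[m]
    for x in range(lo,hi,10):
        k=(Q[:,0]>=x)&(Q[:,0]<x+10)
        if k.sum()>3: print(x+5,k.sum(),np.percentile(Q[k,2],[5,50,95]).round(1),np.median(Q[k,1]).round(1))
    return d,s,P,q
E
python3 - <<'E'
from h import *
d,s,P,q=prof()
ux=np.array([-.1977,.9803]);C=np.array([494.3,-19.2])
go(*(C-58*ux),88+70,101.4);print(s['grasp_force'])
E
```

```text
-25 35 [60.8 61.4 61.9] 0.0
-15 532 [60.  60.8 61.8] -0.0
-5 582 [59.9 60.9 61.9] -0.0
5 626 [60.  60.9 62. ] -0.1
15 641 [60. 61. 62.] -0.1
25 694 [60.1 61.1 62.2] -0.1
35 717 [60.1 61.1 62.1] 0.3
45 764 [60.1 61.1 62.1] -0.2
55 812 [60.1 61.2 62.2] -0.2
65 882 [60.2 61.2 62.3] 0.1
75 901 [60.1 61.2 62.3] 0.1
85 989 [60.1 61.3 62.5] 0.1
95 619 [60.6 64.7 67.6] -0.7
105 531 [64.7 66.3 68.3] -1.1
115 144 [66.1 67.3 69. ] -1.2
now [505.2 -76.  228.4] phi 101.21 -> [-0.0011  0.0033  0.3521] turn -0.001 rows>= 1.1
39.7624933719635
```

It doesn't sag, so I'll set it level across the trough's upper edge, nose forward, and let it tip in on release.

arm_command(rows=[[-1,0,0.003,0.1,0],[-1,0,0.003,0.2,0],[-1,0,0.003,0.27,0],[-1,0,0.003,0.31,0],[-1,0,0.003,0.335,0],[-1,0,0.003,0.335,0]])

```text
time_s: 6.45
tool_pos: [506.3, -76.0, 162.9]
orientation: [1.99, 2.431, 0.0]
force: [0.5, -0.2, -0.5]
gripper_width: 0.17
grasp_force: 39.8
```

```bash
python3 - <<'E'
from h import *
d,s,P,q=prof(-40,130,'pics/over.png')
C=np.array([494.3,-19.2])
print(s['tool_pos'],s['force'])
# lips centre near in tool frame: points beside the probe
for x in(35,45,55,65,75):
    m=(abs(q[...,0]-x)<3)&(abs(q[...,1])>8.5)&(abs(q[...,1])<26)&(q[...,2]<100)&(q[...,2]>50)
    yy=q[...,1][m];print(x,[ (yy[sg*yy>0].min().round(1),yy[sg*yy>0].max().round(1)) for sg in(1,-1) if (sg*yy>0).any()])
E
```

```text
-25 66 [60.5 61.2 62.2] 0.0
-15 559 [59.9 60.9 61.9] -0.2
-5 568 [59.9 60.9 61.8] 0.3
5 616 [59.8 60.8 61.9] -0.2
15 661 [60. 61. 62.] -0.2
25 690 [60.1 61.1 62. ] 0.3
35 715 [60.2 61.1 62.2] -0.2
45 762 [60.1 61.2 62.2] -0.2
55 838 [60.  61.2 62.3] 0.2
65 856 [60.2 61.2 62.3] -0.2
75 924 [60.1 61.2 62.2] -0.2
85 979 [60.1 61.3 62.5] -0.2
95 606 [60.8 65.  67.8] -0.5
105 526 [64.7 66.1 68.5] -0.9
115 145 [ 66.4  67.6 163.4] -0.5
125 34 [162.5 163.2 164.3] 6.1
[506.40974727 -75.96531784 163.26309962] [0.2603505  0.44574589 0.20394965]
35 [(np.float64(9.0), np.float64(18.7)), (np.float64(-21.1), np.float64(-9.4))]
45 [(np.float64(8.7), np.float64(18.5)), (np.float64(-19.3), np.float64(-10.1))]
55 [(np.float64(8.6), np.float64(16.8)), (np.float64(-19.3), np.float64(-10.6))]
65 [(np.float64(8.8), np.float64(17.2)), (np.float64(-19.3), np.float64(-10.8))]
75 [(np.float64(8.9), np.float64(17.4)), (np.float64(-19.1), np.float64(-8.5))]
```

View pics/over.png

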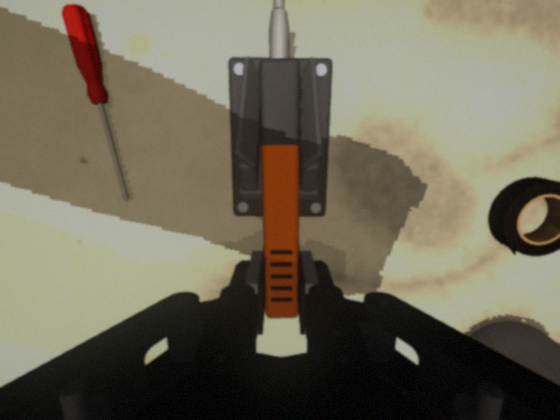

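The view shows the probe centred over the trough, with the lips within about 1 mm of symmetric. A small correction, then release.

arm_command(rows=[[-1,0,-0.004,0.012,0],[-1,0,-0.004,0.012,0],[0,0,-0.004,0.012,0],[0,0,-0.004,0.012,0],[0,0,-0.004,0.012,0],[0,0,-0.004,0.012,0],[0,0,-0.004,0.012,0]])

```text
time_s: 7.38
tool_pos: [505.5, -76.1, 160.5]
orientation: [-1.99, -2.431, 0.0]
force: [-0.3, -0.3, -0.3]
gripper_width: 0.497
grasp_force: 0.0
```

```bash
python3 - <<'E'
from h import *
d,s,P,q=prof(-40,150,'pics/drop.png')
print(s['gripper_width'],s['force'],s['tool_pos'])
E
```

```text
5 257 [30.7 34.2 38.2] 1.1
15 1063 [29.2 32.5 36.7] 1.0
25 1116 [36.8 41.7 46.8] 0.7
35 964 [47.1 51.7 56.5] 0.4
45 832 [57.2 61.8 66.6] 0.4
55 739 [67.3 71.8 76.5] -0.0
65 647 [77.2 81.5 86.3] -0.1
75 571 [87.3 91.6 96.4] -0.1
85 503 [ 97.3 101.9 106.7] -0.1
95 245 [107.2 118.3 152.4] -1.2
105 291 [125.9 151.9 153.3] -0.1
115 244 [137.5 160.1 161.3] 1.2
125 354 [159.2 160.5 161.6] -0.1
135 359 [159.2 160.5 161.6] -0.1
145 245 [159.2 160.6 161.8] -0.1
0.49724193053962906 [-0.18595636  0.19961043 -0.07887327] [505.47315177 -76.06445743 160.48401387]
```

The probe has tipped into the trough at 45°. Its top face matches the home line to about 1 mm, so step 1 should be met. Now I take it by the tail.

arm_command(rows=[[0,0.06,0,-0.0375,0],[0,0.115,0,-0.0375,0],[0,0.115,0,-0.0375,0],[-1,0.115,0,-0.0375,0],[-1,0.115,0,-0.0375,0],[-1,0.115,0,-0.0375,0],[-1,0.115,0,-0.0375,0]], squeeze=30)

```text
time_s: 8.3
tool_pos: [500.7, -53.6, 168.0]
orientation: [-1.99, -2.431, 0.0]
force: [-2.6, 0.1, 2.6]
gripper_width: 0.18
grasp_force: 33.3
```

Swing the tail up about the stops to turn the probe in the grip.

arm_command(rows=[[-1,0.015,0,-0.013,0],[-1,0.03,0,-0.027,0],[-1,0.045,0,-0.04,0],[-1,0.061,0,-0.052,0],[-1,0.078,0,-0.063,0],[-1,0.095,0,-0.073,0],[-1,0.112,0,-0.083,0],[-1,0.13,0,-0.092,0],[-1,0.15,0,-0.1,0],[-1,0.167,0,-0.107,0],[-1,0.187,0,-0.115,0],[-1,0.206,0,-0.12,0],[-1,0.206,0,-0.12,0]])

```text
time_s: 9.93
tool_pos: [492.8, -12.9, 192.1]
orientation: [1.989, 2.432, 0.0]
force: [0.8, 0.4, -1.4]
gripper_width: 0.18
grasp_force: 32.8
```

```bash
python3 - <<'E'
from h import *
d,s,P,q=prof(-40,90,'pics/arc.png')
print(s['grasp_force'],s['force'],s['torque'],s['tool_pos'])
e=grab('side');cv2.imwrite('pics/arcs.png',np.hstack([cv2.resize(d['frame'],(400,300)),cv2.resize(e['frame'][120:300,200:440],(400,300))]))
E
```

```text
-25 18 [44.  44.2 45.3] -0.0
-15 329 [36.  37.5 43.2] -0.0
-5 1236 [36.9 41.7 46.8] -0.0
5 1048 [47.4 52.3 57.6] -0.0
15 875 [58.5 63.4 68.4] -0.0
25 750 [69.1 74.1 79.2] -0.0
35 646 [80.1 85.  90.2] -0.0
45 565 [ 90.7  95.5 100.8] -0.0
55 488 [101.6 106.6 112.1] -0.0
65 373 [112.3 116.8 190.9] -0.0
75 231 [129.6 140.9 192.6] -0.0
85 205 [144.4 191.5 192.9] -0.1
32.77744174003601 [ 0.1529266   0.35593745 -0.24166072] [-0.04220693  0.00548956  0.00111936] [492.77075291 -13.03208246 192.00933468]
```

View pics/arcs.png

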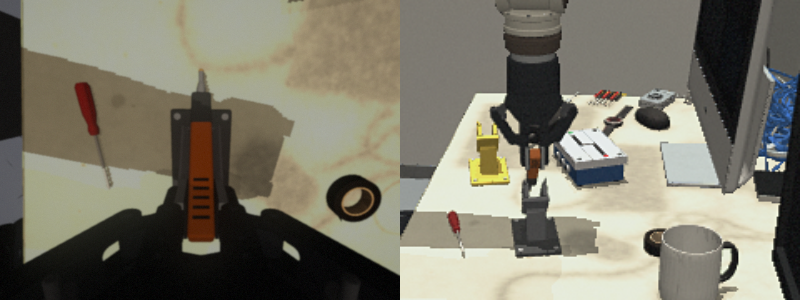

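The probe only turned about 2° and slipped over the stops; it is still firmly held at 47° and free. I'll use the back wall of the rest instead, lifting out, going behind it, and pressing the nose against it to swing the probe upright.

arm_command(rows=[[-1,0,0,-0.25,0],[-1,0,0,-0.45,0],[-1,-0.25,0,-0.45,0],[-1,-0.5,0,-0.45,0],[-1,-0.65,0,-0.35,0],[-1,-0.65,0,-0.13,0],[-1,-0.65,0,-0.13,0],[-1,-0.65,0,-0.13,0]])

```text
time_s: 11.02
tool_pos: [518.7, -140.4, 219.6]
orientation: [1.989, 2.431, 0.001]
force: [-0.6, -0.4, 1.1]
gripper_width: 0.181
grasp_force: 32.7
```

```bash
python3 - <<'E'
from h import *
d,s,P,q=prof(-40,130)
print(s['grasp_force'],s['force'],s['tool_pos'])
# rest geometry in tool frame around the centre line, seen beyond probe
ux=np.array([-.1977,.9803]);C=np.array([494.3,-19.2]);print('tcp rest x',(s['tool_pos'][:2]-C)@ux)
rx=(P[...,:2]-C)@ux; ry=(P[...,:2]-C)@np.array([-ux[1],ux[0]])
m=(abs(ry)>9)&(abs(ry)<14)&(P[...,2]>12)&(P[...,2]<100)&(rx>-60)&(rx<20)
for z in range(15,100,10):
    k=m&(abs(P[...,2]-z)<5)
    if k.sum()>5: print(z,k.sum(),np.percentile(rx[k],[2,50]).round(1))
E
```

```text
-25 23 [44.5 44.9 45.7] -1.2
-15 342 [36.8 38.  43.6] 0.0
-5 1222 [37.6 42.5 47.6] 0.0
5 1046 [48.2 52.9 58.3] 0.1
15 876 [59.2 63.9 69.1] 0.1
25 751 [69.9 74.7 79.9] 0.1
35 644 [80.7 85.6 90.7] 0.1
45 556 [ 91.6  96.2 101.4] 0.1
55 499 [102.4 107.3 112.3] 0.1
65 341 [112.9 117.1 130. ] 0.1
75 130 [129.8 134.7 142.3] 0.1
85 67 [143.6 147.  150.3] 0.1
95 140 [136.9 139.  140.7] 0.1
105 437 [135.7 139.  192.3] 0.1
115 293 [143.7 148.2 152.8] -0.5
125 270 [153.6 158.2 163.1] 0.1
32.71554172039032 [ 0.0283403   0.65301586 -0.10336973] [ 519.01848911 -140.39555356  220.05421633]
tcp rest x -123.69484645298738
15 16 [-21.3 -21.1]
25 23 [-21.3 -21. ]
35 24 [-21.3 -21. ]
45 35 [12.6 17.1]
55 38 [3.3 8.3]
65 114 [-6.6  1.8]
75 174 [-26.6  -1.3]
85 594 [-26.1 -17.6]
95 593 [-16.3  -7.6]
```

arm_command(rows=[[-1,0.045,0,-0.022,0],[-1,0.09,0,-0.045,0],[-1,0.135,0,-0.07,0],[-1,0.18,0,-0.09,0],[-1,0.22,0,-0.107,0],[-1,0.26,0,-0.125,0],[-1,0.3,0,-0.14,0],[-1,0.335,0,-0.155,0],[-1,0.335,0,-0.155,0]])

```text
time_s: 12.2
tool_pos: [505.1, -74.3, 249.2]
orientation: [-1.989, -2.432, -0.001]
force: [-0.1, -1.9, -1.8]
gripper_width: 0.183
grasp_force: 35.6
```

```bash
python3 - <<'E'
from h import *
d,s,P,q=prof(-40,90)
print(s['grasp_force'],s['force'],s['tool_pos'])
E
```

```text
-15 481 [34.2 35.5 36.9] -0.0
-5 1417 [33.  37.  46.7] -0.0
5 1515 [48.4 62.3 80. ] -0.0
15 852 [ 83.6  97.5 114.9] -0.1
25 468 [117.9 130.3 164.5] -0.1
35 246 [164.6 166.7 169.3] -0.1
45 260 [170.  174.6 179.8] -0.1
55 228 [180.3 184.7 189.7] -0.1
65 211 [190.5 194.9 199.2] -0.1
35.59833526611328 [ 1.07788182 -1.07754862 -1.26947259] [505.1657569  -74.45413382 248.93419784]
```

It turns as intended, now about 74°. Finish to 90°.

arm_command(rows=[[-1,0.04,0,-0.01,0],[-1,0.08,0,-0.018,0],[-1,0.11,0,-0.022,0],[-1,0.14,0,-0.025,0],[-1,0.14,0,-0.025,0]])

```text
time_s: 12.88
tool_pos: [499.6, -46.9, 254.1]
orientation: [-1.989, -2.432, -0.0]
force: [0.5, -2.1, -0.1]
gripper_width: 0.184
grasp_force: 36.6
```

```bash
cat >> h.py <<'E'
def tipfit(lo=90):
    """probe barrel pose in tool frame from wrist depth: orange/dark front face points"""
    d=grab('wrist');s=manip.read_state();P=pts(d)
    M=R.from_rotvec(s['orientation']).as_matrix();q=(P-s['tool_pos'])@M
    m=(abs(q[...,1])<7)&(q[...,2]>78)&(q[...,2]<150)&(abs(q[...,0])<40)
    Q=q[m]; k=np.polyfit(Q[:,2],Q[:,0],1)
    for _ in range(3):
        r=Q[:,0]-np.polyval(k,Q[:,2]);g=abs(r-np.median(r))<2;k=np.polyfit(Q[g,2],Q[g,0],1)
    print('n',g.sum(),'front face: tilt deg',np.degrees(np.arctan(k[0])).round(2),'x at z58,148,185',np.polyval(k,[58,148,185]).round(1),'ymid',np.median(Q[g,1]).round(2))
    return d,s,P,q,k
E
python3 - <<'E'
from h import *
d,s,P,q,k=tipfit()
print(s['grasp_force'],s['force'],s['tool_pos'])
for z in range(60,200,10):
    m=(abs(q[...,1])<12)&(abs(q[...,2]-z)<5)&(abs(q[...,0])<30)
    if m.sum()>3:print(z,m.sum(),np.percentile(q[...,0][m],[5,50,95]).round(1),np.percentile(q[...,1][m],[2,98]).round(1))
E
```

```text
n 994 front face: tilt deg 3.46 x at z58,148,185 [0.5 5.9 8.1] ymid -0.09
36.583088636398315 [ 0.90828167 -1.53058833 -1.04284281] [499.62975716 -47.09321082 254.13735687]
60 588 [-0.1  1.  10.4] [-11.4  11.4]
70 370 [ 0.3  1.3 10.2] [-10.7  10.7]
80 261 [0.8 1.7 2.3] [-7.3  7.8]
90 214 [1.6 2.4 2.9] [-7.3  7.6]
100 190 [1.8 2.9 3.5] [-7.5  7.9]
110 164 [2.6 3.5 4.1] [-7.4  7.7]
120 137 [3.3 4.2 4.7] [-7.2  7.7]
130 119 [3.7 4.8 5.3] [-7.4  7.9]
140 102 [4.6 5.4 5.9] [-7.2  7.5]
150 27 [ 5.5 20.6 24.2] [-11.9  11.6]
160 140 [ 2.6 22.2 29.1] [-11.9  11.8]
170 387 [ 1.9  7.8 17.1] [-11.2  11.2]
180 374 [11.6 16.6 21.6] [-9.9  9.6]
190 266 [22.  25.7 29.3] [-10.1   9.9]
```

Tilt is 3.5°, well within limits. Back off, lift and go over the green end, with the tool turned so its x lies along the case's +y.

arm_command(rows=[[-1,-0.04,0,-0.02,0],[-1,-0.05,0,-0.2,0],[-1,-0.05,0,-0.33,0],[-1,-0.05,0,-0.33,0]])

```text
time_s: 13.42
tool_pos: [502.3, -57.7, 322.1]
orientation: [1.989, 2.429, 0.004]
force: [0.8, 0.1, -0.7]
gripper_width: 0.18
grasp_force: 36.6
```

```bash
python3 - <<'E'
from h import *
d,s,P,q,k=tipfit()
f=d['frame'];g=f.max(-1)
for z in range(130,200,4):
    m=(abs(q[...,1])<12)&(abs(q[...,2]-z)<2)&(abs(q[...,0])<15)
    if m.sum()>2:print(z,m.sum(),np.percentile(q[...,0][m],[5,50,95]).round(1),np.percentile(q[...,1][m],[2,98]).round(1))
go(538.2,288.9,312,110.4)
E
```

```text
n 959 front face: tilt deg 3.61 x at z58,148,185 [0.3 5.9 8.3] ymid -0.21
130 55 [3.9 4.8 5.2] [-7.   7.8]
134 43 [4.4 5.  5.5] [-6.7  8.1]
138 39 [4.6 5.3 5.7] [-6.1  8.1]
142 38 [4.8 5.5 5.8] [-6.7  8.2]
158 6 [2.1 2.3 2.5] [-1.   2.6]
162 4 [1.8 2.  2.2] [-0.3  1.9]
166 4 [0.4 1.4 1.8] [-1.1  1.2]
170 9 [0.  1.  1.6] [-1.1  2.8]
174 9 [0.3 1.5 1.9] [-1.1  2.8]
178 10 [0.4 1.4 2.2] [-1.2  2.9]
182 4 [1.  2.  2.1] [0.5 2.9]
now [502.1 -57.6 320.5] phi 101.39 -> [1.6626 0.5192 0.0434] turn -0.0501 rows>= 5.6
```

arm_command(rows=[[-1,0.3,0.09,0.02,-0.01],[-1,0.6,0.18,0.04,-0.02],[-1,0.9,0.27,0.04,-0.03],[-1,1,0.31,0.04,-0.04],[-1,1,0.31,0.04,-0.05]])

```text
time_s: 14.1
tool_pos: [522.8, 152.0, 310.6]
orientation: [-1.787, -2.582, 0.002]
force: [-0.3, 0.0, -0.1]
gripper_width: 0.18
grasp_force: 36.6
```

```bash
python3 -c "
from h import *
go(538.2,288.9,260,110.4)"
```

```text
now [522.8 152.  310.6] phi 110.62 -> [0.6133 0.3134 0.2527] turn 0.0012 rows>= 2.3
```

arm_command(rows=[[-1,0.3,0.15,0,0.001],[-1,0.55,0.28,0.1,0.001],[-1,0.613,0.313,0.2,0.001],[-1,0.613,0.313,0.25,0.001],[-1,0.613,0.313,0.25,0.001],[-1,0.613,0.313,0.25,0.001]])

```text
time_s: 14.85
tool_pos: [539.1, 286.3, 263.2]
orientation: [1.799, 2.575, 0.002]
force: [0.3, -0.1, -0.5]
gripper_width: 0.183
grasp_force: 36.6
```

```bash
python3 - <<'E'
from h import *
d,s,P,q,k=tipfit()
f=d['frame'];print(s['tool_pos'],s['force'])
for z in range(146,200,4):
    m=(abs(q[...,1])<12)&(abs(q[...,2]-z)<2)&(abs(q[...,0])<15)
    if m.sum()>2:print(z,m.sum(),np.percentile(q[...,0][m],[5,50,95]).round(1),np.percentile(q[...,1][m],[2,98]).round(1))
K=d['mtx'];T=d['extrinsics'];M=R.from_rotvec(s['orientation']).as_matrix()
def proj(p):
    c=T[:3,:3].T@(p-T[:3,3]);return K[0,0]*c[0]/-c[2]+K[0,2],K[1,1]*-c[1]/-c[2]+K[1,2]
a=proj(s['tool_pos']+M@np.array([-0.3,.9,184]));print('tip px',a)
u0,v0=int(a[0])-60,int(a[1])-55
cv2.imwrite('pics/hover.png',cv2.resize(f[max(0,v0-30):v0+75,u0:u0+140],None,fx=5.6,fy=5.6,interpolation=cv2.INTER_CUBIC));print(u0,v0-30)
cv2.imwrite('pics/hoverfull.png',f)
go(538.2,288.9,260,110.4)
E
```

```text
n 1000 front face: tilt deg 3.63 x at z58,148,185 [0.1 5.8 8.1] ymid 0.17
[539.18082132 286.62088307 263.36274389] [-0.25860809 -0.31337421  0.26047792]
146 20 [4.8 5.5 5.7] [-7.4  7.2]
158 4 [2.2 2.4 2.8] [-1.2  1. ]
162 6 [1.8 2.  2.5] [-1.9  1.8]
170 10 [0.2 1.3 1.6] [-1.9  1.8]
174 9 [0.1 1.2 2. ] [-2.1  2. ]
178 7 [0.8 1.4 1.9] [-2.   1.9]
182 10 [0.7 1.5 2.1] [-2.2  2. ]
tip px (np.float64(282.66073327562486), np.float64(210.06871140611904))
222 125
now [539.2 286.6 263.4] phi 110.14 -> [ 0.0124 -0.0007  0.0168] turn -0.0014 rows>= 0.1
```

View pics/hover.png

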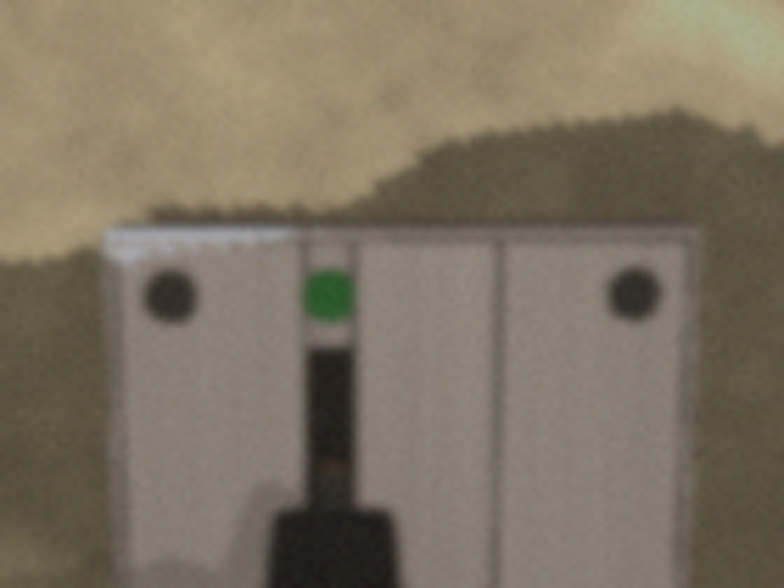

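The crop shows the brass tip at about (333,463), i.e. pixel (281.5,207.7), laterally centred over the groove (307–355, end at row 348).

```bash
python3 - <<'E'
from h import *
d=dict(np.load('wrist.npz'));s=manip.read_state();P=pts(d);M=R.from_rotvec(s['orientation']).as_matrix()
C=np.array([566.2,248.1]);a=np.radians(20.4);Rc=np.array([[np.cos(a),-np.sin(a)],[np.sin(a),np.cos(a)]])
Q=P[(P[...,2]>42)&(P[...,2]<65)&(abs(P[...,0]-566)<110)&(abs(P[...,1]-248)<110)]
c=(Q[:,:2]-C)@Rc;print('lid y max,x range',np.percentile(c[:,1],[99.5]),np.percentile(c[c[:,1]>45,0],[.5,99.5]))
lt=50.57+.0403*(-59);
for n,uv,h in(('end',(222+331/5.6,125+348/5.6),lt),('mid',(222+331/5.6,125+450/5.6),lt),('dot',(222+329/5.6,125+295/5.6),lt)):
    p=ray(d,*uv,h);print(n,Rc.T@(p[:2]-C),'tool',(M.T@(p-s['tool_pos'])).round(1))
t=s['tool_pos']+M@np.array([-0.3,0,184]);print('tip case',Rc.T@(t[:2]-C),t[2], 'target tool', )
p=ray(d,281.5,207.7,79);print('tip by px',(M.T@(p-s['tool_pos'])).round(1),Rc.T@(p[:2]-C))
E
```

```text
lid y max,x range [79.15539925] [-48.55095446  48.22133507]
end [-11.88200081  59.13849148] tool [ 13.6  -0.4 215.2]
mid [-11.96843113  41.74684607] tool [ -3.8  -0.4 215.2]
dot [-12.16694141  67.96325627] tool [ 22.4  -0.8 215.2]
tip case [-11.56534307  45.24744783] 79.3630051649371 target tool
tip by px [ 1.700e+00 -1.000e-01  1.844e+02] [-11.63435849  47.21605108]
```

arm_command(rows=[[-1,0.01,-0.0015,0.06,0],[-1,0.01,-0.0015,0.11,0],[-1,0.01,-0.0015,0.15,0],[-1,0.01,-0.0015,0.165,0],[-1,0.01,-0.0015,0.175,0],[-1,0.01,-0.0015,0.18,0],[-1,0.01,-0.0015,0.185,0],[-1,0.01,-0.0015,0.19,0],[-1,0.01,-0.0015,0.19,0]])

```text
time_s: 16.02
tool_pos: [537.8, 289.6, 224.2]
orientation: [1.797, 2.577, 0.0]
force: [-1.6, 0.2, 3.8]
gripper_width: 0.178
grasp_force: 37.1
```

```bash
python3 - <<'E'
from h import *
for i in range(3):
    d,s,P,q,k=tipfit();print(s['tool_pos'],s['force'],s['torque'])
C=np.array([566.2,248.1]);a=np.radians(20.4);Rc=np.array([[np.cos(a),-np.sin(a)],[np.sin(a),np.cos(a)]])
print(Rc.T@(s['tool_pos'][:2]-C))
E
```

```text
n 1006 front face: tilt deg 3.67 x at z58,148,185 [0.4 6.1 8.5] ymid -0.23
[537.84670039 289.62369593 224.2196792 ] [-1.73618074 -1.44004899  3.10392985] [-0.16886699  0.58333978 -0.04582943]
n 999 front face: tilt deg 3.74 x at z58,148,185 [0.3 6.2 8.6] ymid -0.21
[537.83859172 289.61532062 224.19766107] [-2.08584834  1.35518873  3.15521015] [-0.12741935  0.58433723  0.03229263]
n 1003 front face: tilt deg 3.67 x at z58,148,185 [0.4 6.2 8.5] ymid 0.29
[537.86752867 289.60679364 224.18703479] [-2.36896125  0.19471886  2.86680938] [-0.12910677  0.59294117 -0.01354432]
[-12.08740706  48.77947766]
```

The tip is on the groove floor at about 3 N, with a light side load of about 2 N, so I shift y slightly. Start the trace at 2 cm/s along −y, following the measured lid slope of 40 mm/m.

arm_command(rows=[[-1,-0.0125,-0.002,-0.0005,0],[-1,-0.025,-0.003,-0.001,0],[-1,-0.0375,-0.003,-0.0015,0],[-1,-0.05,-0.003,-0.002,0],[-1,-0.0625,-0.003,-0.0025,0],[-1,-0.075,-0.003,-0.003,0],[-1,-0.0875,-0.003,-0.0035,0],[-1,-0.1,-0.003,-0.004,0],[-1,-0.1125,-0.003,-0.0045,0],[-1,-0.1125,-0.003,-0.0045,0]])

```text
time_s: 17.42
tool_pos: [545.2, 267.9, 224.9]
orientation: [1.797, 2.576, -0.001]
force: [0.3, 1.1, 2.7]
gripper_width: 0.18
grasp_force: 36.8
```

```bash
cat >> h.py <<'E'
C=np.array([566.2,248.1]);a_=np.radians(20.4);Rc=np.array([[np.cos(a_),-np.sin(a_)],[np.sin(a_),np.cos(a_)]])
def seam(n=3):
    F=[];
    for i in range(n):
        d,s,P,q,k=tipfit();F.append(s['force'])
    F=np.mean(F,0);c=Rc.T@(s['tool_pos'][:2]-C)
    print('case xy tcp',c.round(2),'z',s['tool_pos'][2].round(2),'tip-floor est',(s['tool_pos'][2]-184-(42+.0403*(72-c[1]))).round(2),'F case',(Rc.T@F[:2]).round(2),F[2].round(2),'t',s['time_s'])
E
python3 -c "
from h import *
seam()"
```

```text
n 1115 front face: tilt deg 7.01 x at z58,148,185 [ 0.9 11.9 16.5] ymid -0.19
n 1110 front face: tilt deg 6.99 x at z58,148,185 [ 0.9 11.9 16.5] ymid -0.22
n 1093 front face: tilt deg 6.94 x at z58,148,185 [ 0.9 11.8 16.3] ymid -0.21
case xy tcp [-12.79  26.  ] z 224.84 tip-floor est -3.01 F case [0.08 0.67] 2.9 t 17.575
```

The drag tilts the probe a little in the grip: it's now 7°, with the tip trailing about 8 mm. I'll raise the squeeze, press lighter, and track the tip itself.

arm_command(rows=[[-1,0,0,-0.001,0],[-1,0,0,-0.003,0],[-1,-0.0125,0,-0.0035,0],[-1,-0.025,0,-0.004,0],[-1,-0.0375,0,-0.0045,0],[-1,-0.05,0,-0.005,0],[-1,-0.0625,0,-0.0055,0],[-1,-0.075,0,-0.006,0],[-1,-0.0875,0,-0.0065,0],[-1,-0.0875,0,-0.0065,0]], squeeze=80)

```text
time_s: 18.82
tool_pos: [551.3, 251.4, 226.2]
orientation: [1.797, 2.576, -0.001]
force: [-0.2, 0.8, 1.6]
gripper_width: 0.172
grasp_force: 78.1
```

```bash
python3 -c "
from h import *
seam();print(manip.read_state()['grasp_force'])"
```

```text
n 1116 front face: tilt deg 6.98 x at z58,148,185 [ 0.9 11.9 16.4] ymid -0.18
n 1098 front face: tilt deg 6.95 x at z58,148,185 [ 0.8 11.8 16.3] ymid -0.21
n 1092 front face: tilt deg 6.9 x at z58,148,185 [ 0.9 11.8 16.2] ymid -0.21
case xy tcp [-12.85   8.46] z 226.14 tip-floor est -2.42 F case [0.11 0.12] 2.2 t 18.975
78.1225597858429
```

arm_command(rows=[[-1,-0.0125,0,-0.0005,0],[-1,-0.025,0,-0.001,0],[-1,-0.0375,0,-0.0015,0],[-1,-0.05,0,-0.002,0],[-1,-0.0625,0,-0.0025,0],[-1,-0.075,0,-0.003,0],[-1,-0.075,0,-0.003,0]])

```text
time_s: 19.85
tool_pos: [556.4, 237.3, 226.8]
orientation: [1.797, 2.576, -0.001]
force: [-0.0, -0.3, 2.1]
gripper_width: 0.177
grasp_force: 78.1
```

```bash
python3 -c "
from h import *
seam()"
```

```text
n 1098 front face: tilt deg 6.96 x at z58,148,185 [ 0.9 11.9 16.4] ymid -0.22
n 1097 front face: tilt deg 6.91 x at z58,148,185 [ 0.9 11.8 16.3] ymid -0.22
n 1092 front face: tilt deg 6.88 x at z58,148,185 [ 0.9 11.8 16.2] ymid -0.2
case xy tcp [-12.9   -6.59] z 226.74 tip-floor est -2.43 F case [-0.   -0.25] 2.65 t 20.0
```

arm_command(rows=[[-1,-0.008,0,-0.0005,0],[-1,-0.0125,0,-0.0005,0],[-1,-0.0175,0,-0.0005,0],[-1,-0.0175,0,-0.0005,0]])

```text
time_s: 20.5
tool_pos: [557.5, 234.5, 226.9]
orientation: [-1.797, -2.577, -0.0]
force: [-0.2, 2.2, 2.4]
gripper_width: 0.171
grasp_force: 78.1
```

```bash
python3 -c "
from h import *
seam(4)"
```

```text
n 1119 front face: tilt deg 7.18 x at z58,148,185 [ 0.9 12.3 16.9] ymid -0.2
n 1119 front face: tilt deg 7.19 x at z58,148,185 [ 0.9 12.3 16.9] ymid -0.19
n 1110 front face: tilt deg 7.18 x at z58,148,185 [ 1.  12.3 17. ] ymid -0.19
n 1114 front face: tilt deg 7.19 x at z58,148,185 [ 0.9 12.3 17. ] ymid -0.22
case xy tcp [-12.88  -9.66] z 226.9 tip-floor est -2.4 F case [0.25 2.46] 2.6 t 20.7
```

The end wall is felt, which fixes the tip position. Back off to the centre line and take the cross run.

arm_command(rows=[[-1,0.008,0,0.0003,0],[-1,0.008,0.0125,0.0003,0],[-1,0.008,0.025,0.0003,0],[-1,0.008,0.0375,0.0003,0],[-1,0.008,0.05,0.0003,0],[-1,0.008,0.0625,0.0003,0],[-1,0.008,0.075,0.0003,0],[-1,0.008,0.075,0.0003,0]])

```text
time_s: 21.7
tool_pos: [571.5, 241.3, 226.9]
orientation: [1.797, 2.576, 0.001]
force: [0.0, -0.1, 1.1]
gripper_width: 0.173
grasp_force: 78.2
```

```bash
python3 -c "
from h import *
seam(3)"
```

```text
n 1096 front face: tilt deg 6.9 x at z58,148,185 [ 0.9 11.8 16.3] ymid -0.17
n 1099 front face: tilt deg 6.86 x at z58,148,185 [ 0.9 11.8 16.2] ymid -0.15
n 1097 front face: tilt deg 6.88 x at z58,148,185 [ 0.9 11.8 16.3] ymid -0.15
case xy tcp [ 2.5  -8.22] z 227.06 tip-floor est -2.17 F case [ 0.73 -0.15] 2.12 t 21.85
```

arm_command(rows=[[-1,0,0.0125,0.0005,0],[-1,0,0.025,0.0005,0],[-1,0,0.0375,0.0005,0],[-1,0,0.048,0.0005,0],[-1,0,0.054,0.0005,0],[-1,0,0.058,0.0005,0],[-1,0,0.058,0.0005,0]])

```text
time_s: 22.72
tool_pos: [582.0, 245.2, 226.8]
orientation: [1.797, 2.577, 0.0]
force: [-0.9, -0.4, 1.9]
gripper_width: 0.172
grasp_force: 78.3
```

```bash
python3 -c "
from h import *
seam(3)"
```

```text
n 1102 front face: tilt deg 6.89 x at z58,148,185 [ 0.9 11.8 16.2] ymid -0.2
n 1099 front face: tilt deg 6.92 x at z58,148,185 [ 0.9 11.8 16.3] ymid -0.19
n 1096 front face: tilt deg 6.94 x at z58,148,185 [ 0.9 11.8 16.3] ymid -0.19
case xy tcp [13.76 -8.22] z 226.81 tip-floor est -2.42 F case [-1.38  0.1 ] 2.84 t 22.875
```

arm_command(rows=[[-1,0,-0.0075,0,0],[-1,-0.0125,-0.0075,-0.0005,0],[-1,-0.025,-0.0075,-0.001,0],[-1,-0.0375,-0.0075,-0.0015,0],[-1,-0.05,-0.0075,-0.002,0],[-1,-0.0625,-0.0075,-0.0025,0],[-1,-0.075,-0.007,-0.003,0],[-1,-0.0875,-0.007,-0.0035,0],[-1,-0.1,-0.007,-0.004,0],[-1,-0.1125,-0.007,-0.0045,0],[-1,-0.1125,-0.007,-0.0045,0]])

```text
time_s: 24.25
tool_pos: [588.5, 223.1, 227.6]
orientation: [1.797, 2.576, -0.001]
force: [-0.7, 0.7, 2.2]
gripper_width: 0.175
grasp_force: 78.2
```

```bash
python3 -c "
from h import *
seam(3)"
```

```text
n 1111 front face: tilt deg 6.97 x at z58,148,185 [ 0.9 11.9 16.4] ymid -0.21
n 1108 front face: tilt deg 6.92 x at z58,148,185 [ 0.9 11.8 16.3] ymid -0.21
n 1104 front face: tilt deg 6.89 x at z58,148,185 [ 0.9 11.8 16.3] ymid -0.21
case xy tcp [ 12.25 -31.04] z 227.59 tip-floor est -2.56 F case [-0.01  0.14] 2.75 t 24.4
```

arm_command(rows=[[-1,-0.0125,0,-0.0007,0],[-1,-0.025,0,-0.0013,0],[-1,-0.0375,0,-0.002,0],[-1,-0.05,0,-0.0025,0],[-1,-0.0625,0,-0.003,0],[-1,-0.075,0,-0.0037,0],[-1,-0.0875,0,-0.0043,0],[-1,-0.1,0,-0.005,0],[-1,-0.1125,0,-0.0055,0],[-1,-0.1225,0,-0.006,0],[-1,-0.1275,0,-0.006,0],[-1,-0.1275,0,-0.006,0]])

```text
time_s: 25.9
tool_pos: [597.3, 199.4, 228.8]
orientation: [1.797, 2.577, -0.0]
force: [-0.3, 0.8, 2.8]
gripper_width: 0.173
grasp_force: 78.2
```

```bash
python3 -c "
from h import *
seam(3)"
```

```text
n 1109 front face: tilt deg 6.98 x at z58,148,185 [ 0.9 11.9 16.5] ymid -0.2
n 1113 front face: tilt deg 6.98 x at z58,148,185 [ 0.9 11.9 16.5] ymid -0.22
n 1116 front face: tilt deg 6.95 x at z58,148,185 [ 0.9 11.9 16.4] ymid -0.23
case xy tcp [ 12.18 -56.38] z 228.82 tip-floor est -2.35 F case [0.62 0.94] 2.45 t 26.05
```

The whole seam is traced; the tip is at the red end, pressing at about 2.4 N. Lift off gently and head back over the rest.

arm_command(rows=[[-1,0,0,-0.02,0],[-1,0,0,-0.05,0],[-1,0,0,-0.1,0],[-1,0,0,-0.3,0],[-1,0,0,-0.43,0],[-1,0,0,-0.43,0]])

```text
time_s: 26.8
tool_pos: [597.7, 199.8, 317.5]
orientation: [1.795, 2.575, 0.005]
force: [0.6, -0.2, -1.0]
gripper_width: 0.173
grasp_force: 78.2
```

```bash
cat >> h.py <<'E'
ux=np.array([-.1977,.9803]);C0=np.array([494.3,-19.2]);uy=np.array([-ux[1],ux[0]])
def rest(s): 
    e=s['tool_pos'][:2]-C0; return (e@ux).round(1),(e@uy).round(1),s['tool_pos'][2].round(1)
E
python3 - <<'E'
from h import *
d,s,P,q,k=tipfit()
t=C0-13*ux;go(*t,305,101.4)
for z in range(142,200,4):
    m=(abs(q[...,1])<12)&(abs(q[...,2]-z)<2)&(abs(q[...,0])<18)
    if m.sum()>2:print(z,m.sum(),np.percentile(q[...,0][m],[5,50,95]).round(1),np.percentile(q[...,1][m],[2,98]).round(1))
E
```

```text
n 1043 front face: tilt deg 6.82 x at z58,148,185 [ 1.2 11.9 16.3] ymid 0.2
now [597.5 199.7 315.6] phi 110.23 -> [-0.9129 -0.8726  0.0516] turn 0.049 rows>= 4.0
142 28 [10.3 11.  11.3] [-6.4  8.1]
154 6 [8.3 8.6 9. ] [-0.4  2.5]
158 10 [7.8 8.6 9.1] [-1.8  3.2]
162 5 [7.6 8.1 8.6] [-1.9  2.6]
166 5 [8.  8.2 8.5] [-0.4  1.8]
170 10 [7.5 8.3 8.8] [-1.3  2.6]
174 9 [7.7 8.7 9.3] [-1.2  2.8]
178 11 [ 8.1  9.2 10. ] [-1.3  2.6]
182 5 [8.3 9.  9.9] [-1.3  2.8]
```

arm_command(rows=[[-1,-0.25,-0.25,0.02,0.015],[-1,-0.5,-0.5,0.05,0.03],[-1,-0.75,-0.72,0.05,0.049],[-1,-0.913,-0.873,0.05,0.049],[-1,-0.913,-0.873,0.05,0.049],[-1,-0.913,-0.873,0.05,0.049],[-1,-0.913,-0.873,0.05,0.049]], squeeze=20)

```text
time_s: 27.72
tool_pos: [496.9, -31.1, 304.2]
orientation: [-1.987, -2.432, 0.001]
force: [-0.4, 0.7, -0.8]
gripper_width: 0.167
grasp_force: 78.2
```

```bash
python3 - <<'E'
from h import *
d,s,P,q,k=tipfit();print(rest(s),s['grasp_force'])
t=C0-13*ux;go(*t,262,101.4)
# lip centre in tool y: points z world 85..110
rx=(P[...,:2]-C0)@ux
for z in (86,92,98):
    m=(abs(P[...,2]-z)<3)&(rx>-40)&(rx<40)&(abs(q[...,1])<30)
    y=q[...,1][m];print(z,m.sum(),[np.percentile(y[sg*y>0],[2,98]).round(1) for sg in(-1,1) if (sg*y>0).sum()>3])
m=(abs(q[...,2]-142)<3)&(abs(q[...,1])<12)&(abs(q[...,0])<18);print('barrel y',np.percentile(q[...,1][m],[2,98]))
E
```

```text
n 1104 front face: tilt deg 6.84 x at z58,148,185 [ 0.8 11.6 16.1] ymid -0.11
(np.float64(-12.1), np.float64(-0.2), np.float64(304.3)) 78.15317988395691
now [496.9 -31.  304.3] phi 101.51 -> [-0.0048 -0.0008  0.2113] turn 0.0006 rows>= 0.7
86 229 [array([-19.1, -10.1]), array([ 9.5, 17.5])]
92 233 [array([-18.2, -10.3]), array([ 9.9, 17.4])]
98 228 [array([-18.3, -11. ]), array([ 9.8, 17.8])]
barrel y [-7.20765399  7.58718929]
```

arm_command(rows=[[-1,0,-0.002,0.15,0],[-1,0,-0.002,0.24,0],[-1,0,-0.002,0.265,0],[-1,-0.03,-0.002,0.285,0],[-1,-0.06,-0.002,0.305,0],[-1,-0.09,-0.002,0.325,0],[-1,-0.12,-0.002,0.34,0],[-1,-0.12,-0.002,0.34,0]])

```text
time_s: 28.78
tool_pos: [501.7, -55.4, 238.5]
orientation: [1.988, 2.43, 0.004]
force: [-0.6, 3.4, 6.1]
gripper_width: 0.171
grasp_force: 77.4
```

```bash
python3 - <<'E'
from h import *
d,s,P,q=prof(-40,90);print(rest(s),s['grasp_force'],s['force'])
E
```

```text
-15 481 [34.9 36.4 38.3] -0.1
-5 1397 [33.7 38.1 47.1] -0.1
5 1395 [48.5 59.9 74.2] -0.1
15 872 [ 76.9  88.5 102.4] -0.1
25 593 [105.4 117.3 131.6] -0.1
35 409 [133.2 168.6 178.2] -0.1
45 226 [179.6 184.2 188.7] -0.2
55 199 [189.1 193.4 197.7] -0.2
65 12 [191.2 194.8 198.6] 6.4
75 7 [189.3 191.2 192.9] 6.3
(np.float64(-36.9), np.float64(-0.1), np.float64(238.5)) 77.39847779273987 [0.74545085 2.75593947 5.01389149]
```

Tilting as planned, now about 71°. Continue.

arm_command(rows=[[-1,-0.02,0,0.03,0],[-1,-0.04,0,0.065,0],[-1,-0.055,0,0.1,0],[-1,-0.07,0,0.125,0],[-1,-0.09,0,0.14,0],[-1,-0.11,0,0.16,0],[-1,-0.13,0,0.175,0],[-1,-0.13,0,0.175,0]])

```text
time_s: 29.82
tool_pos: [507.1, -80.9, 203.7]
orientation: [1.988, 2.43, 0.005]
force: [0.6, 2.2, 5.3]
gripper_width: 0.174
grasp_force: 75.1
```

```bash
python3 - <<'E'
from h import *
d,s,P,q=prof(-40,110);print(rest(s),s['grasp_force'],s['force'])
E
```

```text
-15 331 [35.1 37.1 42.4] -0.0
-5 1262 [35.6 40.6 45.9] -0.0
5 1087 [46.3 51.5 57.2] -0.0
15 895 [58.2 63.2 68.5] -0.0
25 759 [69.4 74.7 80.1] -0.1
35 642 [81.  86.  91.5] -0.1
45 558 [ 92.3  97.5 103. ] -0.1
55 477 [104.1 109.  114.1] -0.1
65 375 [115.4 120.6 146.8] -0.1
75 315 [134.5 150.7 157.3] -0.1
85 195 [148.8 161.1 196.3] 0.6
95 253 [156.5 195.6 196.6] 0.7
105 245 [194.4 195.7 196.8] -0.1
(np.float64(-63.0), np.float64(-0.4), np.float64(203.7)) 75.0495994091034 [0.59892738 2.04343261 6.33513121]
```

49° and lying on the floor of the trough. Slide down the slope, then release.

arm_command(rows=[[-1,0.02,0,0.02,0],[-1,0.045,0,0.045,0],[-1,0.07,0,0.07,0],[-1,0.095,0,0.095,0],[-1,0.11,0,0.11,0],[-1,0.11,0,0.11,0]])

```text
time_s: 30.62
tool_pos: [502.5, -58.9, 181.2]
orientation: [1.988, 2.431, 0.004]
force: [0.9, 4.6, 2.6]
gripper_width: 0.174
grasp_force: 74.5
```

```bash
python3 - <<'E'
from h import *
d,s,P,q=prof(-40,110);print(rest(s),s['grasp_force'],s['force'])
E
```

```text
-15 327 [35.  37.2 42.4] 0.0
-5 1253 [35.6 40.4 45.6] 0.0
5 1083 [46.2 51.4 56.9] -0.0
15 904 [57.8 63.1 68.5] -0.0
25 752 [69.4 74.5 79.9] -0.0
35 639 [80.5 85.9 91.3] -0.0
45 550 [ 92.1  97.2 102.6] -0.0
55 490 [103.6 109.  114.4] -0.0
65 361 [115.4 120.3 173.3] -0.0
75 302 [133.1 172.1 174.2] 0.6
85 254 [148.4 173.  174.2] -0.1
95 254 [172.6 179.9 182. ] -0.1
105 272 [180.  181.2 182.4] -0.1
(np.float64(-40.6), np.float64(-0.2), np.float64(181.1)) 74.64788675308228 [1.22163729 3.73278203 4.20859644]
```

arm_command(rows=[[-0.2,0,0,0,0],[-0.2,0,0,0,0],[0,0,0,0,0],[0,0,0,0,0],[0,0,0,0,0],[0,0,0,0,0]])

```text
time_s: 31.42
tool_pos: [501.7, -59.6, 179.8]
orientation: [1.99, 2.431, -0.0]
force: [-0.2, -0.4, 1.2]
gripper_width: 0.501
grasp_force: 0.0
```

```bash
python3 - <<'E'
from h import *
d,s,P,q=prof(-40,110);print(rest(s),s['grasp_force'],s['gripper_width'])
E
```

```text
-15 122 [52.9 55.1 57.8] -0.0
-5 690 [48.2 50.4 53.3] -0.0
5 926 [53.4 58.  62.9] -0.0
15 797 [63.3 67.6 72.6] -0.0
25 704 [73.4 78.  82.8] -0.0
35 610 [83.5 88.1 92.9] -0.0
45 533 [ 93.5  98.2 103.2] -0.0
55 460 [103.7 108.2 113. ] 0.2
65 409 [113.8 118.2 123.2] 0.5
75 314 [123.7 128.3 171.3] -0.1
85 266 [140.5 170.8 172.6] -0.1
95 225 [153.7 172.2 180.5] -0.8
105 281 [178.6 179.7 181. ] -0.1
(np.float64(-41.0), np.float64(0.8), np.float64(179.8)) 0.0 0.4983019983445591
```

The probe has slid home: its tail corner is at z≈132, as expected. Retreat and verify.

arm_command(rows=[[0,0,0,-0.1,0],[0,0,0,-0.3,0],[0,0,0,-0.5,0],[0,0,0,-0.5,0],[0,0,0,-0.5,0]])

```text
time_s: 32.1
tool_pos: [501.6, -59.6, 279.2]
orientation: [-1.989, -2.431, 0.0]
force: [0.5, 0.2, -0.6]
gripper_width: 0.5
grasp_force: 0.0
```

```bash
python3 - <<'E'
from h import *
d,s,P,q=prof(-40,10);e=grab('side')
rx=(P[...,:2]-C0)@ux;ry=(P[...,:2]-C0)@uy;hsv=cv2.cvtColor(d['frame'],cv2.COLOR_BGR2HSV)
m=(abs(ry)<6)&(P[...,2]>12)
for x in range(-60,72,6):
    k=m&(abs(rx-x)<1.5)
    if k.any(): print(x,np.percentile(P[...,2][k],[50,98]).round(1),end=' ')
cv2.imwrite('pics/end.png',np.hstack([cv2.resize(d['frame'],(400,300)),cv2.resize(e['frame'][150:300,200:400],(400,300))]))
E
```

```text
-15 88 [150.9 153.9 156.6] 0.2
-5 253 [146.9 149.3 152.4] 0.2
5 293 [152.7 157.  162.1] 0.2
-54 [124.4 126.1] -48 [130.6 132.2] -42 [127.6 129.9] -36 [121.7 123.4] -30 [293.2 300.4] -24 [109.4 112. ] -18 [103.3 105.7] -12 [ 97.8 100. ] -6 [91.3 92.9] 0 [85.1 87. ] 6 [79.4 80.8] 12 [73.4 75.5] 18 [67.4 69.3] 24 [349.3 349.3] 30 [54.9 57.4] 36 [42.8 45.2] 42 [35.9 37.7] 48 [28.9 29.9] 54 [22.8 23.8]
```

View pics/end.png

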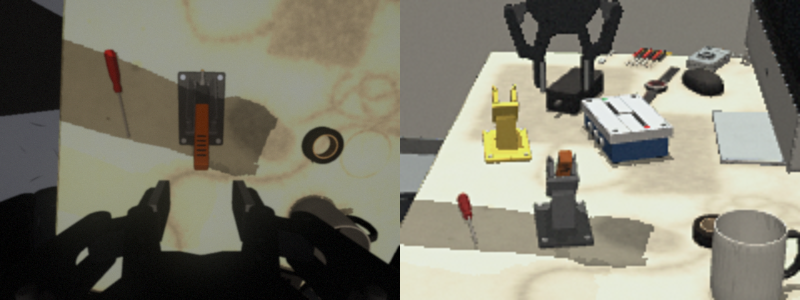

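The picture shows the probe home in the grey rest, tip down at 45°. The gripper is clear, and the tape and screwdriver have not moved. Handing in.

```bash
python3 -c "
from rig import manip
print(manip.job_done())"
```

```text
the job is handed in; nothing more can be done
None
```

The probe traced the whole seam from the green dot to the red dot at about 2–3 N. It is back in the grey rest, tip down and released, and the job was handed in at about 32 s of the 72 s allowed. The hand-in gave no verdict.

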